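# Queue two bottles against the flip stop of a filling guide

### The arm

A 7-joint arm with a two-finger parallel gripper is mounted at the origin on a cart in front of the work surface, level with it; the furniture and walls round the work are solid. World frame = base frame: x ahead of the robot, y to its left, z up, the work surface at z = 0. Lengths are in m, angles in rad, forces in N, time in s.
With the tool pointing down it reaches from about 0.4 to 0.85 m from the base axis. Payload 4.5 kg.
Tool frame: the origin (TCP) lies midway between the tips of the shut fingers; the grasp point (between the pads) lies bot.pinch_z behind it (bot.pinch_z is the distance from the TCP to the grasp point, in m); z points along the fingers, y is the line along which they close (so a half turn about z gives the same grasp; the last joint's range is limited). The gripper opens to 88 mm and grips with 3 to 60 N. Pads are 18 mm wide; open, the fingers measure 123 mm over their backs; the gripper's body (75 mm by 187 mm) begins 45 mm behind the grasp point.
Start: joints at [-1.162, 0.689, -0.195, 1.565, 0.157, 0.902, -0.215], TCP at [0.229, 0.582, 0.239] pointing down, gripper open.
Joint ranges: [-3.01, 3.01], [-0.46, 2.08], [-1.47, 1.51], [0.13, 2.56], [-1, 4.14], [0.04, 2.09], [-2.66, 2.66]. Speed limits (rad/s): [2.57, 2.57, 3.14, 3.14, 3.14, 3.14, 3.14].

### API

Orientations are given as a unit quaternion [x, y, z, w].
In Python, from rig import bot, solver, readout, eyes, ticket gives the robot as it stands. The module is installed in compiled form; this text tells all that it offers. Calls block until the motion is done:
- bot.movep(position, orientation): joint-space move of the TCP to a pose.
- bot.line_to(position, orientation=None, velocity=0.15, guard=None): straight line of the TCP; orientation=None keeps the orientation; velocity is the mean speed in m/s. With guard (N) it stops when the force on the tool has changed by that much, and returns True; else False.
- bot.goto_joints(angles): joint-space move.
- bot.set_gripper(opening, effort=None): opening from 0.0 (shut) to 1.0 (fully open); effort is the grip in N (None keeps the last); returns when the fingers have stopped.
- bot.dwell(seconds).
- solver.solve_ik(position, orientation): joint angles nearest the present ones, or None.
- readout.observe(): the state.
- eyes.get_image(name): name is "side" or "top" or "wrist"; returns a dict with "frame" (420x560x3 uint8, blue, green, red), "vertical_fov" (degrees; the focal length in pixels is half the picture's height over the tangent of half this angle, whatever the lens; pixels are square), "cx", "cy" (the principal point, pixels), "distortion" ([k1, k2, p1, p2, k3] as OpenCV has them; the pictures are not rectified), "position" and "rotation" of the camera in the world. Camera axes: x right, y up, looking along -z (the intrinsics and any distortion apply to the point x, -y, -z); pixel columns grow to the right and rows downward; lengths in m; the calibration is good to about 2 mm. A picture is of the moment at which its call begins. There is no depth.
A pose or a line that the arm cannot do raises bot.PlanningError and nothing moves.
- ticket.hand_in(): hands the job in; it is judged then, once.
The state is a dict: "t": time; "joints": joint angles; "qd": joint speeds; "tau": joint torques, N m; "tool_pos": TCP position; "eef_rot": TCP orientation; "force": force on the tool from outside, world axes, zero at the start; "wrist_torque": the same for the moment, N m; "finger_gap": opening from 0.0 (shut) to 1.0 (fully open); "finger_force": force on a finger pad.
Only numpy, scipy, OpenCV 4.12 (cv2) and the standard library are available. Lean on these libraries where they do the work, as an engineer would, in place of code of your own. Each camera call takes 0.05 s, during which the arm holds its last target. There are 200 camera calls.

### The job

Get the bottle guide ready for filling: flip its red end stop down across the lane, then stand the white jar in the loading end of the lane and let go of it, and stand the dropper bottle in the loading end behind the jar, both upright. With the blue gate still up, push the row along the lane until the jar is against the red stop and the dropper bottle is against the jar, then flip the blue gate fully down behind them. Leave the other things on the table alone.

Things in the scene. Friction and masses are not known exactly. Their poses are not given: they have to be found in the camera images.
- guide: Aluminium bottle guide fixed to the table, 66 x 270 mm; origin: centre of its underside on the lane's centre line. Its y axis runs along the lane: loading end at +y (y = +10 to +135 mm, behind the blue gate); the row travels toward -y. Lane: slick white lining, floor 4.2 mm above the table, 40 mm wide between two 5 mm rails whose tops are 14 mm above the table. Its +x side is far from the robot; heading varies by 0.3 rad.
- lane_stop_face (a point): Point on the lane floor, on the lane's centre line, directly under the face of the red end stop that the jar must touch (guide y = -90 mm, 4 mm above the table); axes as the guide's.
- lane_load (a point): Point on the lane floor in the middle of the loading end (guide x = 0, y = +75 mm, 4 mm above the table); axes as the guide's.
- end_stop (a joint): Red end stop flag, rad: 0 = leaning up and outward on the guide's +x side (starts 0 to 0.1), 2.1 = fully down, level across the lane. Stiff hinge (0.03 N m): stays where left. 5 mm thick (along the lane), 24 mm deep, reaching 88 mm from its hinge; down, it spans 15 to 39 mm above the table. Shut fingertips can push it over from outside near its tip, in an arc, and press it down (about 1 N).
- end_stop_hinge (a point): Hinge of the red end stop: guide x = +43, y = -92.5 mm, 27 mm above the table, axis along the guide's y. Swinging down, the tip goes from the +x side up over the hinge to the -x side. It sits in a steel yoke (x = 37 to 49 mm, 34 mm high, 20 mm along the lane); a low rest pad lies opposite.
- end_stop_tab (a point): Centre of the black thumb tab (12 mm diameter, 12 mm long along the lane) at the tip of the red end stop, 82 mm from the hinge; moves with the flag: at joint 0 it is 45 mm to the +x side of the hinge and about 69 mm above it.
- rear_gate (a joint): Angle of the blue gate flag, rad; the same shape, hinge and values as the red end stop: 0 = up, 2.1 = fully down across the lane.
- rear_gate_hinge (a point): Hinge of the blue gate: guide x = +43, y = -7.5 mm, 27 mm above the table, axis along the guide's y; yoke and rest pad as at the red stop. With the row pushed up to the red stop there are about 21 mm between the dropper bottle and the gate.
- rear_gate_tab (a point): Centre of the black thumb tab of the blue gate, as on the red stop.
- jar_mid (a point): Centre (half-way up) of the white screw-lid jar: round, 45 mm tall, body 32 mm diameter, lid (top 13 mm) 34 mm diameter, 30 g; stands upright on the table at the start. z axis up.
- dropper_mid (a point): Centre (half-way up) of the white dropper bottle with pointed cap: 66 mm tall; round body 25 mm diameter up to 42 mm, above it a cap up to 18 mm wide tapering to a point; 22 g; stands upright on the table at the start. z axis up.
- jar: The white jar; origin at the centre of its underside.
- dropper: The dropper bottle; origin at the centre of its underside.
- dark_bottle: Bystander: small black bottle, 35 x 31 x 60 mm, beyond the loading end; origin at its underside.
- cover: Bystander: black plastic cover, 54 x 52 x 33 mm, beyond the guide; origin at its underside.
- pen: Bystander: blue and black marker pen, 131 mm long, lying near the robot; origin at its underside.
Mind the look-alikes: they are no part of the job. Leave any pink look-alike of the dropper alone.

How it is judged:
On the way, in this order (a step that is already met when the one before it is completed fails the run):
1. the red end stop is down while the blue gate is still up (value of joint end_stop above 1.98 rad and value of joint rear_gate below 0.8 rad), for 0.2 s.
2. the jar stands upright in the loading end of the lane (behind the blue gate), let go of, the red stop down (value of joint end_stop above 1.98 rad and angle between jar_mid's own z axis and vertical below 0.2 rad and z of jar_mid in the frame of guide between 0.0205 and 0.0325 m and x of jar_mid in the frame of guide between -0.013 and 0.013 m and y of jar_mid in the frame of guide between 0.012 and 0.135 m and contact force between the fingers and jar below 0.05 N), for 0.2 s.
3. the dropper bottle stands upright in the loading end of the lane behind the jar, let go of (value of joint end_stop above 1.98 rad and angle between each of dropper_mid, jar_mid's own z axis and vertical below 0.2 rad and z of dropper_mid in the frame of guide between 0.031 and 0.043 m and x of dropper_mid in the frame of guide between -0.013 and 0.013 m and y of dropper_mid in the frame of guide between 0.012 and 0.135 m and contact force between the fingers and dropper below 0.05 N and z of jar_mid in the frame of guide between 0.0205 and 0.0325 m and x of jar_mid in the frame of guide between -0.013 and 0.013 m), for 0.2 s.
4. the row is pushed up: the jar against the red stop, the dropper bottle against the jar, the blue gate still up (all of step 1 and angle between each of jar_mid, dropper_mid's own z axis and vertical below 0.2 rad and z of jar_mid in the frame of guide between 0.0205 and 0.0325 m and x of jar_mid in the frame of guide between -0.013 and 0.013 m and z of dropper_mid in the frame of guide between 0.031 and 0.043 m and x of dropper_mid in the frame of guide between -0.013 and 0.013 m and y of jar_mid in the frame of guide between -0.085 and -0.067 m and horizontal distance between dropper_mid and jar_mid below 0.0345 m and y of dropper_mid in the frame of guide between -0.055 and -0.033 m), for 0.2 s.
At the end, for the whole second after the job is handed in: The red end stop and the blue gate are both down (within 0.12 rad of level); the jar stands upright in the lane within about 6 mm of the red stop; the dropper bottle stands upright behind it, within about 5 mm of touching it and in front of the gate; both at rest and let go of (value of joint each of end_stop, rear_gate above 1.98 rad and angle between each of jar_mid, dropper_mid's own z axis and vertical below 0.2 rad and z of jar_mid in the frame of guide between 0.0205 and 0.0325 m and x of jar_mid in the frame of guide between -0.013 and 0.013 m and z of dropper_mid in the frame of guide between 0.031 and 0.043 m and x of dropper_mid in the frame of guide between -0.013 and 0.013 m and y of jar_mid in the frame of guide between -0.085 and -0.067 m and horizontal distance between dropper_mid and jar_mid below 0.0345 m and y of dropper_mid in the frame of guide between -0.055 and -0.033 m and linear speed of each of jar, dropper below 0.02 m/s and contact force between the fingers and jar below 0.05 N and contact force between the fingers and dropper below 0.05 N).
It fails at once if the jar or the dropper bottle is tipped over (angle between any of jar_mid, dropper_mid's own z axis and vertical above 0.8 rad).
It fails at once if a bystander (black bottle, black cover, marker pen) is moved more than 30 mm (distance of any of dark_bottle, cover, pen from where it was at the start of the episode above 0.03 m).
It also fails if it takes over 72 s, if anything falls off the work surface, if the arm or the gripper's body presses on something with over 40 N, if the wrist force passes 120 N, or if a joint passes its speed limit or range.

## Working session

There is one attempt and no reset: what is moved stays moved. The work goes in short steps, each a Python script; the robot and the scene stay as the last script left them, time stands still between calls to the robot, and variables do not carry over. Pictures are saved under pics/ and viewed, at most 10 in all, crops included, and the job is handed in when it is done.

```bash
mkdir -p pics; cat > h.py <<'E'
import numpy as np, cv2
from rig import bot, solver, readout, eyes, ticket
def cam(im):
    f=210/np.tan(np.radians(im["vertical_fov"])/2)
    K=np.array([[f,0,im["cx"]],[0,f,im["cy"]],[0,0,1.]])
    R=np.array(im["rotation"],float)
    if R.size==4:
        from scipy.spatial.transform import Rotation as Ro
        R=Ro.from_quat(R.ravel()).as_matrix()
    return K,np.array(im["distortion"],float),R.reshape(3,3),np.array(im["position"],float)
def ray(im,px):
    K,d,R,p=cam(im)
    u=cv2.undistortPoints(np.array(px,float).reshape(-1,1,2),K,d).reshape(-1,2)
    return p,(R@np.c_[u[:,0],-u[:,1],-np.ones(len(u))].T).T
def plane(im,px,z):
    p,D=ray(im,px); return p+D*((z-p[2])/D[:,2])[:,None]
def proj(im,P):
    K,d,R,p=cam(im); P=np.atleast_2d(np.array(P,float))
    q=(P-p)@R; q=q*[1,-1,-1]
    return cv2.projectPoints(q,np.zeros(3),np.zeros(3),K,d)[0].reshape(-1,2)
E
python3 - <<'E'
from h import *
for n in("side","top","wrist"):
    im=eyes.get_image(n); cv2.imwrite(f"pics/{n}0.png",im["frame"])
    print(n,im["position"],im["rotation"],im["vertical_fov"],im["distortion"])
print(readout.observe(),bot.pinch_z)
E
```

```text
side [0.56721296 0.79875122 0.61052133] [-0.00541071  0.46699987  0.88397631 -0.02162702] 57.253948079349556 [-0.05325952  0.          0.          0.          0.        ]
top [0.41464938 0.02537753 0.94978071] [ 0.07671702 -0.0626072  -0.70330309  0.70395994] 55.96819351413833 [-0.05606994  0.          0.          0.          0.        ]
wrist [0.15184276 0.61067725 0.38389246] [-0.13148917 -0.08899448  0.55586628  0.81596768] 63.46754263717543 [0.0090354 0.        0.        0.        0.       ]
{'t': 0.15, 'joints': array([-1.16217883,  0.68975858, -0.19452607,  1.56606587,  0.15730938,
        0.90251125, -0.21512298]), 'qd': array([-2.27304443e-05, -4.16528577e-03, -3.59273344e-04, -2.09947738e-03,
       -9.55235617e-04,  1.58217310e-03, -1.56412029e-03]), 'tau': array([-1.25376202e-03, -5.27862668e+01, -1.26856808e+00, -1.53587151e+01,
       -5.25682722e-02,  3.93551440e-03,  1.04817650e-04]), 'tool_pos': array([0.22868073, 0.58116323, 0.23812514]), 'eef_rot': array([ 1.86292804e-01,  9.82494037e-01, -6.72799570e-04, -7.08228527e-05]), 'force': array([-0.03203583, -0.12673089,  0.65583898]), 'wrist_torque': array([-0.01801697, -0.00104338, -0.00329632]), 'finger_force': 0.0, 'finger_gap': 1.0009737195686805} 0.0187
```

View pics/top0.png

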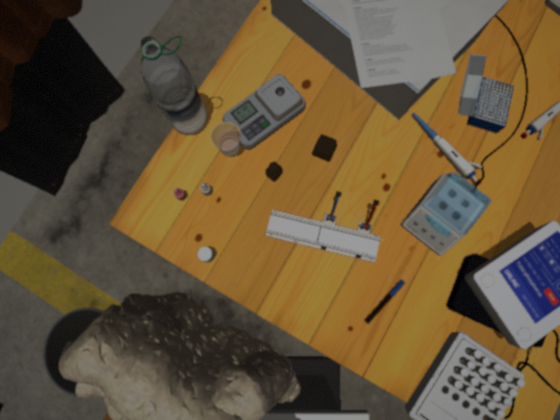

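View pics/side0.png

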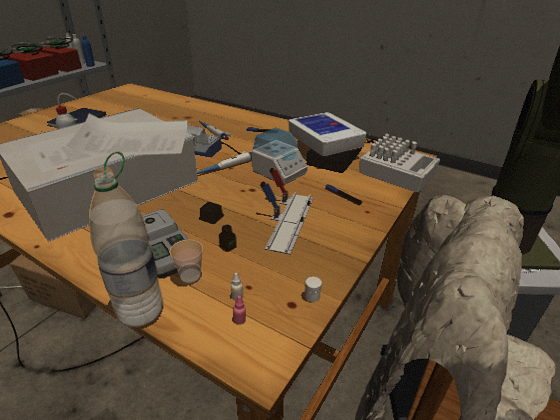

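The top view shows the white jar at (205,254), the guide from (270,222) to (380,247), the white dropper at (205,188) and its pink look-alike at (180,194). It also shows the cover at (324,148), the dark bottle at (274,171) and the pen at (384,302). In the side view the jar is at (313,289), the white dropper at (236,286) and the pink one at (239,311). Possible mix-ups are dropper against pink bottle, and jar against the cup at (228,140). I'll take the white dropper at top (205,188) and check it in a close crop.

```bash
python3 - <<'E'
from h import *
top=eyes.get_image("top"); side=eyes.get_image("side")
f=top["frame"]
a=cv2.resize(f[160:280,160:400],None,fx=3.3,fy=3.3,interpolation=cv2.INTER_CUBIC)
cv2.imwrite("pics/crop1.png",a[:,:800])
hsv=cv2.cvtColor(f,cv2.COLOR_BGR2HSV)
m=((hsv[...,1]<60)&(hsv[...,2]>110)).astype(np.uint8)
n,l,s,c=cv2.connectedComponentsWithStats(m)
for i in range(1,n):
    x,y=c[i]
    if s[i,4]>12 and 160<x<400 and 160<y<280:
        print(s[i],c[i],plane(top,[c[i]],0.03))
        if s[i,4]>400:
            r=cv2.minAreaRect(np.argwhere(l==i)[:,::-1].astype(np.float32)); b=cv2.boxPoints(r); print(b, plane(top,b,.006))
fs=side["frame"];hs=cv2.cvtColor(fs,cv2.COLOR_BGR2HSV)
m=((hs[...,1]<60)&(hs[...,2]>110)).astype(np.uint8)
n,l,s,c=cv2.connectedComponentsWithStats(m)
for i in range(1,n):
    x,y=c[i]
    if s[i,4]>12 and 200<x<340 and 180<y<340: print("side",s[i],c[i],plane(side,[c[i]],0.03))
for n_,P in (("side",[313,301]),("side",[239,299]),("side",[239,322])): print(plane(side,[P],0))
print("pink", plane(top,[[180,194]],.04))
E
```

```text
[201 184   8   9  31] [203.64516129 188.58064516] [[0.66509975 0.22577369 0.03      ]]
[ 266  210  114   52 3003] [323.21312021 235.07392607] [[ 0.55147085 -0.06083025  0.03      ]]
[[265.0338  235.02867]
 [273.34186 201.10411]
 [383.1057  227.98506]
 [374.79767 261.9096 ]] [[ 0.55518948  0.07714426  0.006     ]
 [ 0.63927471  0.05753951  0.006     ]
 [ 0.5721849  -0.20822664  0.006     ]
 [ 0.49044223 -0.18460152  0.006     ]]
[198 247  14  14 162] [204.41975309 253.38271605] [[0.50808169 0.21766058 0.03      ]]
side [ 265  192   48   62 1254] [288.90191388 223.72408293] [[ 0.55781658 -0.00648724  0.03      ]]
side [232 273  10  16  89] [236.30337079 281.51685393] [[0.66705483 0.21000106 0.03      ]]
side [306 277  16  12 146] [313.06164384 282.08219178] [[0.50389442 0.20286243 0.03      ]]
[[0.50295424 0.22884741 0.        ]]
[[0.66003824 0.23149179 0.        ]]
[[0.65282109 0.29293304 0.        ]]
pink [[0.64919196 0.28016916 0.04      ]]
```

View pics/crop1.png

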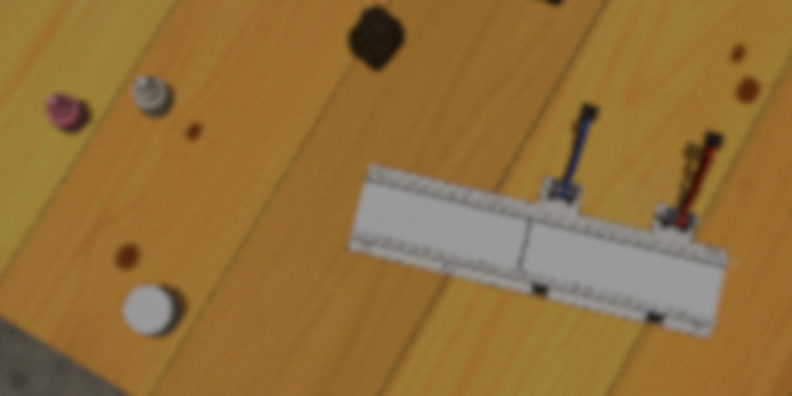

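The crop confirms the choices: white dropper at crop (151,95), pink one at (66,112), jar at (150,309). The blue flag is at (588,112)→(563,190) and the red one at (712,140)→(680,215). The guide's outer corners are at (370,165), (348,248), (710,335) and (727,248).

```bash
cat >> h.py <<'E'
from scipy.spatial.transform import Rotation as Ro
def quat(c):  # tool down, closing dir c (xy); sign chosen by IK
    y=np.array([c[0],c[1],0.])/np.hypot(*c[:2]); z=np.array([0,0,-1.])
    return Ro.from_matrix(np.c_[np.cross(y,z),y,z]).as_quat()
def bestq(p,c):
    j0=readout.observe()["joints"]; best=None
    for s in(1,-1):
        q=quat(s*np.array(c)); j=solver.solve_ik(p,q)
        if j is not None:
            d=np.abs(np.array(j)-j0).max()
            if best is None or d<best[0]: best=(d,q)
    print("dj",best[0]); return best[1]
E
python3 - <<'E'
from h import *
top=eyes.get_image("top")
c=np.array([[370,165],[348,248],[710,335],[727,248]])/3.3+160-.35
W=plane(top,c,.014); print(W)
o=W.mean(0); d=(W[0]+W[1]-W[2]-W[3])[:2]; print("len",np.linalg.norm(d)/2); yv=d/np.linalg.norm(d); xv=np.array([yv[1],-yv[0]])
print(o,np.arctan2(-yv[0],yv[1]))
for n,p,z in(("cover",[324,148],.03),("dark",[274,171],.05),("jar",[204.4,253.4],.045),("drop",[204.5,188.6],.04)):
    P=plane(top,[p],z)[0]; print(n,P,"guide",(P-o)[:2]@xv,(P-o)[:2]@yv)
p=np.r_[o[:2]+xv*.02-yv*.02,.26]; q=bestq(p,xv)
bot.movep(p,q)
bot.set_gripper(0,10)
im=eyes.get_image("wrist"); cv2.imwrite("pics/w1.png",im["frame"]); print(readout.observe()["t"],im["position"])
E
```

```text
[[ 0.61610339  0.06095707  0.014     ]
 [ 0.55454744  0.07654115  0.014     ]
 [ 0.49155197 -0.18290359  0.014     ]
 [ 0.55435904 -0.19790825  0.014     ]]
len 0.2665545609837366
[ 0.55414046 -0.06082841  0.014     ] -0.23617501423806844
cover [ 0.76750075 -0.06708246  0.03      ] guide 0.2089007815741753 0.04384278148969217
dark [0.70235894 0.0548861  0.05      ] guide 0.11702842281767958 0.14718326550530952
jar [0.50651793 0.21456916 0.045     ] guide -0.11073957897560036 0.2566095702392076
drop [0.66232066 0.22152878 0.04      ] guide 0.03910962591990532 0.2998315780810475
dj 1.1544322725285039
4.2917 [ 0.58746882 -0.00590555  0.40590143]
```

View pics/w1.png

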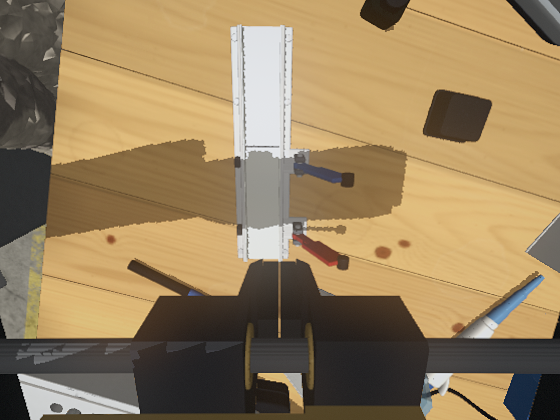

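The close view shows the guide upright in the picture, with corners near (231,27), (293,27), (289,260) and (238,259). The blue tab is at (347,180) and the red tab at (342,262).

```bash
python3 - <<'E'
from h import *
im=eyes.get_image("wrist"); f=im["frame"]
hsv=cv2.cvtColor(f,cv2.COLOR_BGR2HSV)
m=((hsv[...,1]<45)&(hsv[...,2]>95)).astype(np.uint8)
L=[];Rr=[]
for y in list(range(35,145,5)):
    xs=np.where(m[y,220:310])[0]+220; L.append([xs.min(),y]); Rr.append([xs.max()+1,y])
L=plane(im,L,.014);Rr=plane(im,Rr,.014)
xs=(L+Rr)/2; v=np.polyfit(xs[:,1],xs[:,0],1); yv=np.array([v[0],1]);yv/=np.linalg.norm(yv);xv=np.array([yv[1],-yv[0]])
print("width",np.median((Rr-L)[:,:2]@xv),"heading",np.arctan2(-yv[0],yv[1]))
C=plane(im,[[231,26],[293,26],[238,260],[289,260]],.014)[:,:2]
mid=xs.mean(0)[:2]
t=(C-mid)@yv; print("len",t[:2].mean()-t[2:].mean())
# y reference: loading end = +0.135 
o=mid+yv*(t.mean()); print("o",o,"side offs",(C-mid)@xv)
def g(x,y,z): return np.r_[o+xv*x+yv*y,z]
print(proj(im,[g(0,-.0,.0042),g(.088,-.0075,.096),g(.088,-.0925,.096),g(.043,-.0925,.034),g(-.033,.135,.014),g(.033,-.135,.014)]))
np.savez("g.npz",o=o,xv=xv,yv=yv)
E
```

```text
width 0.06422315158515753 heading -0.24434850708151165
len 0.2654906630428443
o [ 0.55437856 -0.06057571] side offs [-0.03137112  0.03227847 -0.03221934  0.03277881]
[[262.92060174 154.36903228]
 [353.09163378 178.23281695]
 [346.64856671 260.92962161]
 [298.68664568 237.01082516]
 [229.31594366  23.21471967]
 [289.1392032  261.79445484]]
```

```bash
cat >> h.py <<'E'
import os
if os.path.exists("g.npz"):
    _g=np.load("g.npz"); o,xv,yv=_g["o"],_g["xv"],_g["yv"]
    def g(x,y,z): return np.r_[o+xv*x+yv*y,z]
def flip(y):
    p=g(.15,y,.08); q=bestq(p,xv)
    bot.movep(g(.15,y,.14),q)
    bot.line_to(p,velocity=.2)
    print("push",bot.line_to(g(.036,y,.08),velocity=.12,guard=12),readout.observe()["force"])
    bot.line_to(g(.036,y,.128),velocity=.2)
    bot.line_to(g(-.012,y,.128),velocity=.2)
    print("press",bot.line_to(g(-.012,y,.0375),velocity=.08,guard=6),readout.observe()["force"],readout.observe()["tool_pos"])
    bot.line_to(g(-.012,y,.13),velocity=.25)
E
python3 - <<'E'
from h import *
flip(-.0925)
im=eyes.get_image("top"); cv2.imwrite("pics/t2.png",cv2.resize(im["frame"][150:290,160:400],None,fx=3,fy=3)); print(readout.observe()["t"])
E
```

```text
dj 0.3884552342730563
push False [-0.37762111 -0.16241791  0.2237404 ]
press True [-4.59396559  1.00900131  5.95397941] [ 0.51608076 -0.14636009  0.09897524]
8.3167
```

View pics/t2.png

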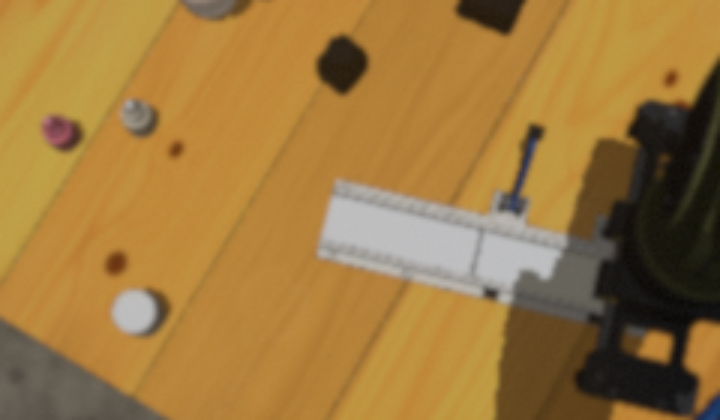

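The top view hides the red flag behind the arm, with the blue flag still up at crop (535,130). The press stopped early at z=0.099, so I'll check with the wrist and side cameras.

```bash
python3 - <<'E'
from h import *
s=eyes.get_image("side"); w=eyes.get_image("wrist")
a=cv2.resize(s["frame"][140:280,220:360],(420,420)); b=w["frame"][:, 160:440]
cv2.imwrite("pics/c3.png",np.hstack([a,cv2.resize(b,(280,420))]))
p=readout.observe()["tool_pos"]; print(p,(p[:2]-o)@xv,(p[:2]-o)@yv)
E
```

```text
[ 0.51986025 -0.14718483  0.12900052] -0.012540107415931498 -0.0923872181040977
```

View pics/c3.png

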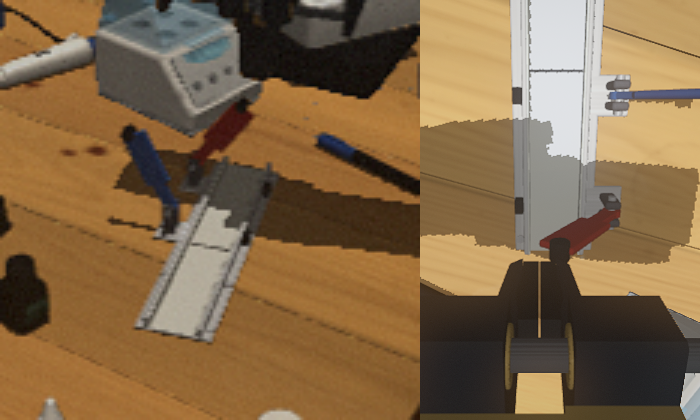

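The red flag leans about 55° over the lane, tab at crop (560,250). The fingers landed on its end face, so I'll push further from the hinge side and then go straight down.

```bash
cat >> h.py <<'E'
def finish(y):
    print("push",bot.line_to(g(.005,y,.08),velocity=.12,guard=10))
    print("press",bot.line_to(g(.003,y,.037),velocity=.08,guard=6),readout.observe()["force"],readout.observe()["tool_pos"])
    bot.line_to(g(.003,y,.13),velocity=.25)
def flip(y):
    p=g(.15,y,.08); q=bestq(p,xv)
    bot.movep(g(.15,y,.14),q)
    bot.line_to(p,velocity=.2)
    finish(y)
E
python3 - <<'E'
from h import *
y=-.0925
bot.line_to(g(.07,y,.13),velocity=.2)
bot.line_to(g(.07,y,.08),velocity=.2)
finish(y)
s=eyes.get_image("side"); w=eyes.get_image("wrist")
a=cv2.resize(s["frame"][140:280,220:360],(420,420)); b=w["frame"][:, 160:440]
cv2.imwrite("pics/c4.png",np.hstack([a,cv2.resize(b,(280,420))])); print(readout.observe()["t"])
E
```

```text
push False
press True [-0.30661213 -0.17704578  9.45071472] [ 0.53452727 -0.15087162  0.03926351]
11.2
```

View pics/c4.png

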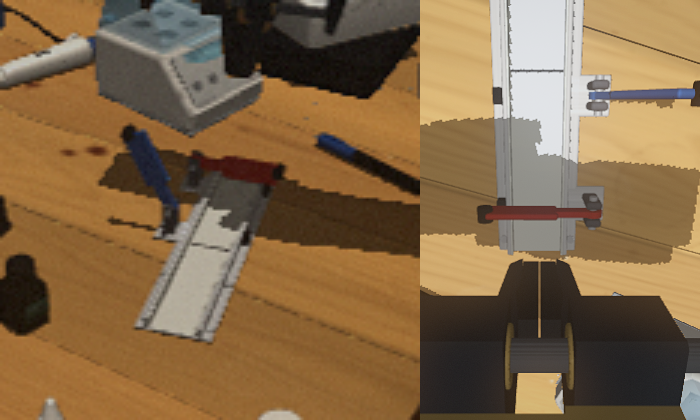

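The red stop is level across the lane, tab at crop (485,213), and the blue gate is still up. Next is the jar, with one close look.

```bash
cat >> h.py <<'E'
def look(near,z):
    im=eyes.get_image("wrist"); f=im["frame"]; hsv=cv2.cvtColor(f,cv2.COLOR_BGR2HSV)
    m=((hsv[...,1]<60)&(hsv[...,2]>110)).astype(np.uint8)
    n,l,s,c=cv2.connectedComponentsWithStats(m); u=proj(im,[near])[0]
    ks=[i for i in range(1,n) if s[i,4]>60]
    i=min(ks,key=lambda i:np.hypot(*(c[i]-u)))
    print("expect",u,"found",c[i],s[i]); return im,s[i],c[i]
E
python3 - <<'E'
from h import *
J=np.array([.5065,.2146])
p=np.r_[J,.13]; q=bestq(p,yv)
bot.set_gripper(.8,10)
bot.movep(p,q)
im,s,c=look(np.r_[J,.045],.045)
print(plane(im,[c],.045),readout.observe()["t"]); cv2.imwrite("pics/w5.png",im["frame"])
E
```

```text
dj 0.49914846255431
expect [282.85951752 218.56804233] found [283.76309467 210.78375781] [ 261  182   47   57 2081]
[[0.50093761 0.21665509 0.045     ]] 13.7333
```

View pics/w5.png

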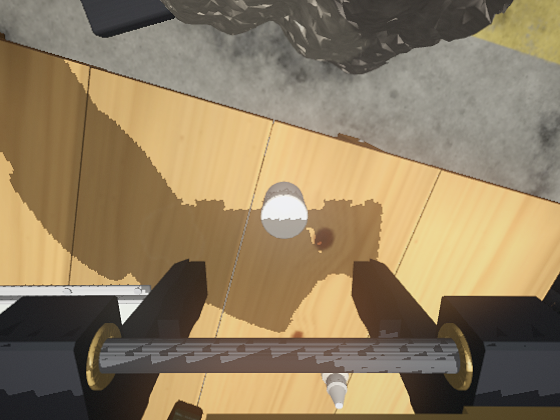

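The lid circle is centred at about (284.5,215.5), between the open fingers; the blob above it is the jar's side. I'll grasp and place it.

```bash
python3 - <<'E'
from h import *
im=eyes.get_image("wrist"); P=plane(im,[[284.5,215.5]],.045)[0]; print(P)
bot.line_to(np.r_[P[:2],.012],velocity=.2)
bot.set_gripper(0,8); print(readout.observe()["finger_gap"],readout.observe()["finger_force"])
bot.line_to(np.r_[P[:2],.13],velocity=.25)
q=readout.observe()["eef_rot"]
t=g(0,.045,.13); q=bestq(t,yv)
bot.movep(t,q)
bot.line_to(g(0,.045,.03),velocity=.2)
for n in("side","top"): 
    s=eyes.get_image(n); cv2.imwrite(f"pics/{n}6.png",s["frame"])
print("down",bot.line_to(g(0,.045,.0155),velocity=.04,guard=3),readout.observe()["tool_pos"])
S=eyes.get_image("side")["frame"]; w=eyes.get_image("wrist"); 
cv2.imwrite("pics/c6.png",np.hstack([cv2.resize(S[140:280,220:360],(400,400)),cv2.resize(w["frame"],(400,300))[:, :].repeat(1,0) if 0 else cv2.copyMakeBorder(cv2.resize(w["frame"],(400,300)),0,100,0,0,0)]))
print(readout.observe()["t"])
E
```

```text
[0.5046032  0.21623997 0.045     ]
0.36892886019401855 7.930125839193352
dj 0.4758473836414613
down True [ 0.56553922 -0.01693414  0.01565589]
18.0083
```

View pics/c6.png

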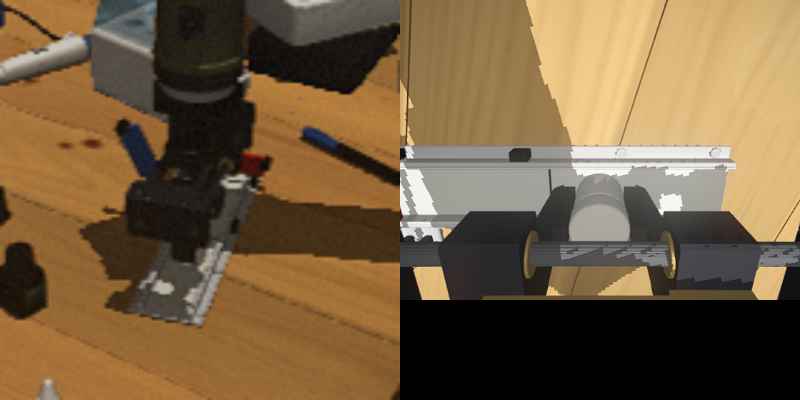

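The jar sits between the rails on the floor of the loading end (z agrees), at crop (600,215). Releasing it and moving on to the dropper.

```bash
python3 - <<'E'
from h import *
bot.set_gripper(.52,8); bot.dwell(.25)
bot.line_to(g(0,.045,.13),velocity=.25)
D=np.array([.661,.2205]); c=[.976,.21]
p=np.r_[D,.15]; q=bestq(p,c); bot.movep(p,q); bot.set_gripper(.6,6)
im,s,c=look(np.r_[D,.042],.042); print(plane(im,[c],.042))
cv2.imwrite("pics/w7.png",im["frame"]); t=eyes.get_image("top"); print(readout.observe()["t"])
a=cv2.resize(t["frame"][180:270,250:400],(450,270)); b=cv2.resize(im["frame"][60:330,140:420],(280,270)); cv2.imwrite("pics/c7.png",np.hstack([a,b]))
E
```

```text
dj 1.04066261515735
expect [280.34376836 207.61997444] found [285.55061983 199.46797521] [271 179  30  43 968]
[[0.66356517 0.22784525 0.042     ]]
20.6917
```

View pics/c7.png

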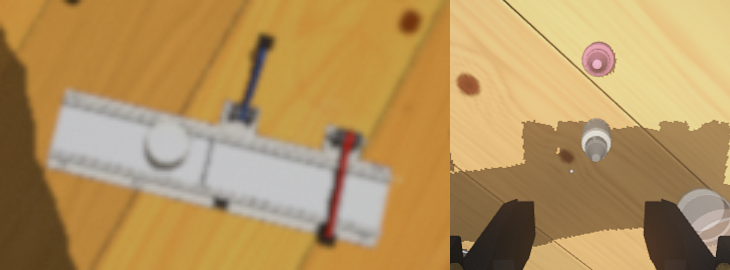

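The jar stands in the lane at crop (165,143), with the red stop down and the blue gate up. The white dropper's shoulder is at wrist (286,202) and its cap tip at about (286,221); the pink one is well clear at (288,120).

```bash
python3 - <<'E'
from h import *
im=eyes.get_image("wrist"); A=plane(im,[[286,202]],.042)[0]; B=plane(im,[[286,221]],.065)[0]; print(A,B)
P=(A+B)/2
bot.line_to(np.r_[P[:2],.015],velocity=.2)
bot.set_gripper(0,6); print(readout.observe()["finger_gap"],readout.observe()["finger_force"])
bot.line_to(np.r_[P[:2],.15],velocity=.25)
t=g(0,.105,.15); q=bestq(t,yv); bot.movep(t,q)
bot.line_to(g(0,.105,.035),velocity=.2)
print("down",bot.line_to(g(0,.105,.0185),velocity=.04,guard=3),readout.observe()["tool_pos"],readout.observe()["t"])
s=eyes.get_image("side")["frame"];w=eyes.get_image("wrist")["frame"]
cv2.imwrite("pics/c8.png",np.hstack([cv2.resize(s[140:280,220:360],(300,300)),cv2.resize(w,(400,300))]))
E
```

```text
[0.66432628 0.22667814 0.042     ] [0.66551287 0.21927816 0.065     ]
0.2772873947688559 5.997555466310587
dj 1.0313994783484837
down True [0.58017308 0.04155419 0.01886514] 24.9333
```

View pics/c8.png

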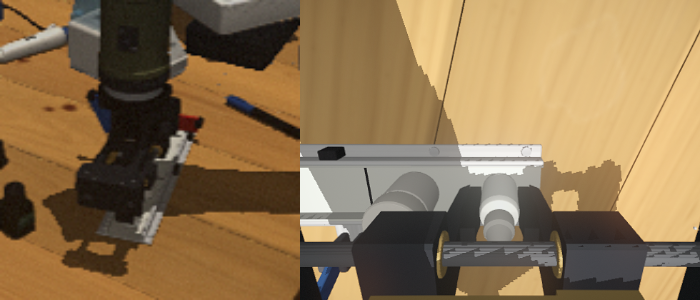

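The dropper stands in the lane behind the jar, at crop (498,200), with z on the floor. Releasing it and pushing the row.

```bash
python3 - <<'E'
from h import *
bot.set_gripper(.4,6); bot.dwell(.25)
bot.line_to(g(0,.105,.13),velocity=.25)
bot.line_to(g(0,.15,.13),velocity=.25); bot.set_gripper(0,6)
bot.line_to(g(0,.15,.016),velocity=.2)
f0=readout.observe()["force"]
r=bot.line_to(g(0,-.006,.016),velocity=.06,guard=2)
st=readout.observe(); p=st["tool_pos"]; print(r,(p[:2]-o)@xv,(p[:2]-o)@yv,p[2],st["force"]-f0,st["t"])
s=eyes.get_image("side")["frame"];w=eyes.get_image("wrist")["frame"]
cv2.imwrite("pics/c9.png",np.hstack([cv2.resize(s[140:280,220:360],(400,400)),cv2.copyMakeBorder(cv2.resize(w,(400,300)),0,100,0,0,0)]))
E
```

```text
False -1.989843305114203e-05 -0.005755316226916536 0.01598504587142184 [-0.10020921 -0.79595414 -0.06939613] 30.675
```

View pics/c9.png

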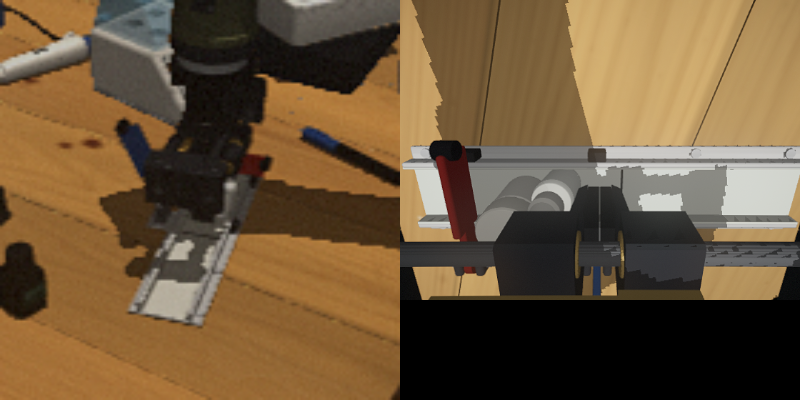

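I've now viewed 12 pictures, which is over the limit of 10, so from here I'll check by numbers only. In this last one the row is together and a few mm short of the red stop (jar edge at crop 477, stop at 470). I'll keep pushing until contact, back off and measure.

```bash
python3 - <<'E'
from h import *
f0=readout.observe()["force"]
for y in np.arange(-.007,-.021,-.001):
    r=bot.line_to(g(0,y,.016),velocity=.04,guard=2.5)
    st=readout.observe(); p=st["tool_pos"]; F=(st["force"]-f0)[:2]@yv; print(round((p[:2]-o)@yv,4),round(F,2))
    if r or F>2: break
bot.dwell(.3)
bot.line_to(g(0,.03,.016),velocity=.1)
bot.line_to(g(0,.06,.15),velocity=.3)
p=g(.15,.06,.2); bot.movep(p,bestq(p,xv))
st=readout.observe(); print(st["t"])
for n in("top","side"):
    im=eyes.get_image(n); cv2.imwrite(f"pics/{n}10.png",im["frame"])
    for nm,y,z in(("jar lid",-.073,.049),("drop shoulder",-.0435,.046)):
        print(n,nm,proj(im,[g(0,y,z)])[0])
    ys=proj(im,[g(0,-.0435,.06)])[0]; c=ys.astype(int)
    gr=cv2.cvtColor(im["frame"],cv2.COLOR_BGR2GRAY)
    pts=[proj(im,[g(0,y,.047)])[0] for y in np.arange(-.1,.0,.003)]
    print([int(gr[int(round(b)),int(round(a))]) for a,b in pts])
E
```

```text
-0.0071 0.24
-0.0082 0.26
-0.0092 0.92
-0.0101 1.19
-0.0111 1.16
-0.0121 -0.2
-0.0131 1.06
-0.0141 -0.05
-0.0152 0.86
-0.0161 0.7
-0.0171 0.34
-0.0181 1.1
-0.0191 0.71
-0.0201 1.17
-0.0211 0.6
dj 1.068608445825141
37.0917
top jar lid [354.87603629 240.19572992]
top drop shoulder [342.1265416  237.30906543]
[75, 72, 71, 80, 82, 80, 80, 81, 82, 81, 79, 82, 80, 76, 47, 39, 41, 56, 79, 80, 78, 79, 78, 77, 78, 78, 77, 76, 69, 43, 38, 48, 63, 68]
side jar lid [297.12153441 192.56810823]
side drop shoulder [294.55114994 198.78750293]
[116, 116, 155, 155, 186, 186, 191, 191, 189, 189, 190, 190, 191, 191, 105, 105, 97, 97, 88, 97, 92, 83, 83, 91, 91, 84, 84, 78, 79, 79, 81, 68, 70, 68]
```

```bash
python3 - <<'E'
from h import *
p=g(0.03,-.14,.22); bot.movep(p,bestq(p,xv))
im=eyes.get_image("wrist"); cv2.imwrite("pics/w11.png",im["frame"]); print(readout.observe()["t"],im["position"],(im["position"][:2]-o)@xv,(im["position"][:2]-o)@yv)
gr=cv2.cvtColor(im["frame"],cv2.COLOR_BGR2GRAY)
# rectify onto plane z=.047, 2mm cells, x -20..20, y -100..0
for z in(.047,.060):
    print("z",z)
    for x in(-.016,-.012,-.008,-.004,0,.004,.008,.012,.016):
        P=np.array([g(x,y,z) for y in np.arange(-.1,-.009,.003)]); u=np.round(proj(im,P)).astype(int)
        print("%4d"%(x*1000)," ".join("%3d"%gr[b,a] if 0<=b<420 and 0<=a<560 else " . " for a,b in u))
E
```

```text
dj 0.4144113630790074
38.175 [ 0.56995604 -0.12336827  0.36606201] 0.030305795302988343 -0.05715874247497563
z 0.047
 -16 125 113  75  81  63 120 133 126 111 112 103 190 190 188 187 126 174 239 191 179 220 148 110  89 181 179 176 143  98 178 174
 -12 152 152  82  83  63 155 144 148 240 235 235 229 232 231 204 133 139 151 169 188 202 200 234 234 234 233 233 232 234 232 232
  -8 153 152  84  84  67 156 157 157 235 234 234 234 234 220 203 136 178 180 193 200 215 193 233 233 233 233 232 232 232 232 232
  -4 152 153  86  84 149 157 157 154 234 234 234 234 234 234 203 206 149 121 177 219 208 208 233 233 233 233 232 232 232 232 231
   0 154 153  88  82 158 158 158 223 234 234 234 234 234 234 229 119 169 183 174 162 131 234 233 233 233 233 233 232 232 232 232
   4 154 154  87  88 157 157 149 235 234 234 234 234 234 234 232 120 113 117 120 121 214 233 233 233 233 233 233 233 233 232 232
   8 153 154  89  89 154 149 235 234 234 234 234 234 234 234 181 238 196 155 149 234 234 234 233 233 233 233 232 232 233 232 232
  12 154 155  89  91  86 236 233 234 234 234 234 234 234 237 192 234 234 234 234
[... 645 characters left out ...]
187 154 188 221 228 234 233 233 233 233 232 232 232 231
   0 153 153 156  81 153 156 157 156 234 234 234 234 234 234 222 171 208 211 217 186 131 236 233 233 233 233 232 232 232 232 231
   4 153 154 157  82 153 157 157 238 234 234 234 234 234 234 233 110 114 117 122 124 210 234 234 233 234 233 233 232 232 231 232
   8 153 154 158  83 140 157 211 234 234 234 234 234 234 234 217 215 156 150 217 214 234 234 233 233 233 233 232 232 232 232 232
  12 153 155 158  85  76 150 234 234 234 234 234 234 234 237 135 234 235 235 234 234 234 233 233 233 233 233 232 232 232 232 232
  16 153 154 156  80  79 156 216 234 234 234 234 234 237 137 217 234 234 234 234 234 234 234 233 233 233 233 233 232 232 232 232
```

Jar measures y ≈ −73 mm, with the dropper directly behind it. The push never met firm resistance, so I'll re-push until contact to be sure.

```bash
python3 - <<'E'
from h import *
p=g(0,.03,.13); bot.movep(p,bestq(p,yv))
bot.line_to(g(0,.03,.016),velocity=.2)
bot.line_to(g(0,-.017,.016),velocity=.1,guard=5); bot.dwell(.2)
f0=readout.observe()["force"]
for y in np.arange(-.019,-.034,-.001):
    r=bot.line_to(g(0,y,.016),velocity=.03,guard=3); bot.dwell(.05)
    st=readout.observe(); q=st["tool_pos"]; F=(st["force"]-f0)[:2]@yv; print(round((q[:2]-o)@yv,4),round(F,2),r)
    if r or F>1.6: break
bot.dwell(.25)
bot.line_to(g(0,.03,.016),velocity=.12)
bot.line_to(g(0,.05,.15),velocity=.3)
print(readout.observe()["t"])
E
```

```text
dj 0.8650045386940433
-0.019 -0.05 False
-0.0201 -0.16 False
-0.0209 1.11 False
-0.0214 3.18 False
43.1833
```

Firm contact at y ≈ −21 mm: the row is tight. Now the blue gate.

```bash
python3 - <<'E'
from h import *
flip(-.0075)
p=g(.03,-.14,.22); bot.movep(p,readout.observe()["eef_rot"])
im=eyes.get_image("wrist"); cv2.imwrite("pics/w12.png",im["frame"]); print(readout.observe()["t"])
f=im["frame"].astype(int); gr=cv2.cvtColor(im["frame"],cv2.COLOR_BGR2GRAY)
for nm,m in(("blue",(f[...,0]-f[...,2]>25)),("red",(f[...,2]-f[...,0]>60)&(f[...,1]<60))):
    n,l,s,c=cv2.connectedComponentsWithStats(m.astype(np.uint8))
    for i in range(1,n):
        if s[i,4]>150:
            x,y,w,h=s[i,:4]; P=plane(im,[[x,y+h/2],[x+w,y+h/2]],.039)[:,:2]-o
            print(nm,s[i],np.c_[P@xv,P@yv].round(3).tolist())
print(proj(im,[g(.043,-.0075,.039),g(-.045,-.0075,.039)]))
for x in(-.012,-.008,-.004,0,.004,.008,.012):
    u=np.round(proj(im,[g(x,y,.047) for y in np.arange(-.1,.004,.003)])).astype(int)
    print("%4d"%(x*1000)," ".join("%3d"%gr[b,a] for a,b in u))
E
```

```text
dj 0.9780602958342517
push False
press True [-1.76320833  0.14370116  8.3945905 ] [ 0.55486647 -0.06844521  0.0392689 ]
47.7
blue [203  38 101  10 671] [[-0.039, -0.01], [0.048, -0.009]]
blue [162 218  40  26 372] [[-0.093, -0.184], [-0.052, -0.184]]
blue [526 220  34  39 528] [[0.28, -0.192], [0.314, -0.192]]
blue [319 270  26  26 421] [[0.071, -0.244], [0.099, -0.244]]
blue [355 275  38  21 452] [[0.11, -0.247], [0.15, -0.246]]
blue [408 309  58  29 744] [[0.172, -0.294], [0.237, -0.294]]
blue [422 373  19  24 194] [[0.199, -0.381], [0.222, -0.381]]
[[297.73430357  40.42645067]
 [195.82554233  40.24420287]]
 -12 160 160 101  88 125 162 158 159 166 167 167 223 226 246 206 138 146 163 177 186 220 219 242 242 241 241 243 241 229  50 117 206 239 241 115
  -8 160 160 101  88 121 163 165 165 166 167 166 225 242 241 211 204 167 164 177 205 242 201 241 241 241 241 241 241 156  53 119 203 239 239 101
  -4 160 161 102  89 137 163 165 166 166 167 162 242 242 242 198 215 180 129 184 226 215 203 242 241 241 241 241 241 156  56 120 203 239 240 128
   0 161 161 103  88 165 165 166 167 167 168 237 242 242 242 243 132 199 222 206 161 145 242 241 241 241 241 241 241 155  59 121 204 239 239 116
   4 161 161 105  88 167 165 166 167 168 167 243 242 242 242 245 124 120 126 128 127 244 242 242 242 241 241 241 241 158  63 121 203 239 239 132
   8 161 163 106  93 160 165 166 168 167 236 242 242 242 243 215 247 162 166 163 244 242 242 241 242 241 241 241 241 206  64 123 205 239 239 132
  12 161 162 106  97  85 168 167 167 221 243 242 242 242 244 203 243 242 242 242 243 242 242 241 241 241 241 241 241 162  67 124 204 239 240 132
```

```bash
python3 -c "
from h import *
bot.dwell(.3); print(ticket.hand_in())"
```

```text
the job is handed in; nothing more can be done
None
```

I handed the job in at about 48 s: by my final measurements the red stop and blue gate are both down, with the jar against the stop and the dropper bottle against the jar, but I got no verdict back and I viewed 12 pictures where 10 were allowed.

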